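# Sort the luthier's tools back onto their shadow boards

## Robot

A 6-joint arm with a two-finger parallel gripper is mounted at the origin on the work surface. World frame = base frame: x ahead of the robot, y to its left, z up, the work surface at z = 0. Lengths are in m, angles in rad, forces in N, time in s.
With the tool pointing down it reaches from about 0.3 to 0.775 m from the base axis. Payload 14.6 kg.
Tool frame: the origin (TCP) lies on the centre line of the jaws, within the pads' length; the fingertips stand 19 mm ahead of it and the grasp point (between the pads) is the TCP; z points along the fingers, x is the direction in which the jaws open and shut, and the axes are right-handed (so a half turn about z gives the same grasp; the last joint's range is limited). The gripper opens to 94 mm and grips with 3 to 60 N. Pads are 16 mm wide; open, the fingers measure 119 mm over their backs; the gripper's body (75 mm by 177 mm) begins 78 mm behind the grasp point.
Start: joints at [-1.263, 0.3, 1.521, -0, 1.321, -0.067], TCP at [0.201, -0.512, 0.224] pointing down, gripper open.
Joint ranges: [-3.03, 3.03], [-0.79, 2.21], [0.23, 2.52], [-1.04, 4.18], [0, 3.07], [-2.55, 2.55]. Speed limits (rad/s): [2.22, 2.22, 2.57, 3.14, 3.14, 3.14].

## Interface

Orientations are given as [roll, pitch, yaw] about the fixed x, y, z axes, in that order (R = Rz(yaw) Ry(pitch) Rx(roll)).
In Python, from station import ctrl, imaging gives the robot as it stands.
- The arm moves only by the shell command python3 -m handwheel 'ROWS' [OPENING] [FORCE]. ROWS is JSON, a list that holds one entry, the list of rows, each a list of 4 numbers: the shift along the tool's x, y, z in m, then the turn about the tool's z in rad. A call has 1 to 10 rows; each row shifts and turns the pose as measured when the row begins, along the tool's axes as they then stand; what a row does not reach is not made up. A row lasts 1/10 s, in which the tool goes at most 50 mm and 8.59 degrees, less where a joint would pass 70% of its speed; a pose out of reach is approached as far as the arm can. A call is refused whole if a number of a shift passes 0.05 or a number of a turn 0.15, either way. A call with a gripper value outside its range is refused whole. OPENING is the finger opening in m, from 0 to 0.094, set as the call begins (- or left out, the last holds). The fingers move at their own pace and stop on an object; FORCE is the grip in N (left out, the last holds). Time passes only in rows, so rows that do not move let the fingers close. It gives the time, the measured TCP pose, the force and the opening at its end, in the units of the state.
- ctrl.get_obs(): the state, without advancing time (a new reading comes with each control period).
- imaging.camera(name): name is "scene" or "top" or "wrist"; returns the picture (420x560x3 uint8, red, green, blue); there is no depth.
- imaging.camera_model(name): a dict with "camera_matrix" (3x3 intrinsics, pixels), "position" and "attitude" of the camera in the world. Camera axes: x right, y up, looking along -z (the intrinsics and any distortion apply to the point x, -y, -z); pixel columns grow to the right and rows downward; lengths in m; the calibration is good to about 2 mm. A picture is of the moment at which its call begins: read the wrist's pose just before it. camera_model takes no time and is no camera call; for the wrist camera it gives the pose at the moment of the call.
- ctrl.hand_in(): hands the job in, once; it reports no verdict.
The state is a dict: "time_s": time; "qpos": joint angles; "joint_vel": joint speeds; "tau": joint torques, N m; "ee_pos": TCP position; "eef_rot": TCP orientation; "force": force on the tool from outside, world axes, zero at the start; "moment": the same for the moment, N m; "grip_width": finger opening in m.
Only numpy, scipy, OpenCV 4.12 (cv2) and the standard library are available. Lean on these libraries where they do the work, as an engineer would, in place of code of your own. Each camera call takes 0.05 s, during which the arm holds its last target. There are 200 camera calls.

## Task

The four small tools on the bench have each been left on another tool's shadow board. Put every tool back lying flat on the board that shows its own black silhouette, covering the silhouette and turned to match it, setting a tool aside on the plain board, which is free, whenever you need room; the plain board ends up empty. Do not put one tool on another or knock them together, and leave the pencil pot where it stands.

Things in the scene. Friction and masses are not known exactly. Their poses are not given: they have to be found in the camera images.
- plane_mid (a point): Small steel hand plane, loose, 0.35 kg. Sole 124 long (x) x 36 wide x 8 mm, half-round ends alike; on it a steel body 50 (x) x 36 (y), top 40 mm above the underside, to be gripped across its 36 mm; 44 mm to either side along x a dark wooden knob, 22 mm across, top at 43 mm. This point: middle of the body, 20 mm above the underside; x lengthwise, z up.
- block_mid (a point): Cork sanding block, loose, about 0.06 kg, 70 long (x) x 52 wide (y) x 36 mm high. This point is its centre, 18 mm above the underside; x along the length, z up.
- tape_mid (a point): Roll of paper tape lying flat, loose, about 0.08 kg: a ring 60 mm across outside, 40 mm hole, 38 mm high; can be gripped across the outside. This point is its centre, 19 mm above the underside, on its axis (z up).
- square_mid (a point): L-shaped try square lying flat, loose, 0.12 kg: dark wooden stock 90 long (x) x 20 wide (y) x 24 mm high, to be gripped across its 20 mm; thin steel blade 25 wide (x = 20 to 45) x 3 mm, flush with the underside, leaves the stock 70 mm towards +y. This point: middle of the stock, 12 mm above the underside; x along the stock, z up.
- plane_board: Fixed plywood board 140 (x) x 120 (y) mm, top 10 mm above the bench; origin at its underside's centre, z up. Painted on top in black, centred, the plane's outline: a bar with half-round ends, 124 (along x) x 36 mm. Another tool lies on it at the start.
- block_board: Fixed plywood board 140 (x) x 120 (y) mm, top 10 mm above the bench; origin at its underside's centre, z up. Painted on top in black, centred, the sanding block's outline: a rectangle 70 (along x) x 52 mm. Another tool lies on it at the start.
- tape_board: Fixed plywood board 140 (x) x 120 (y) mm, top 10 mm above the bench; origin at its underside's centre, z up. Painted on top in black, centred, the tape roll's outline: a ring 60 mm across with a 40 mm bare middle. Another tool lies on it at the start.
- square_board: Fixed plywood board 140 (x) x 120 (y) mm, top 10 mm above the bench; origin at its underside's centre, z up. Painted on top in black, the try square's L: stock 90 (along x) x 20 mm centred at (0, -35) mm, blade 25 mm wide from x = 20 to 45, running from y = -25 to 45 mm. The square lies right with its axes along the board's. Another tool lies on it at the start.
- plain_board: Fixed plywood board, 140 (x) x 120 (y) mm, 10 mm thick, lying on the bench, without any silhouette; empty at the start and at the end: the free spot. Origin at the centre of its underside, z up.
- pencil_pot: Bystander: round light-wood pot 66 mm across and 85 mm high with pencils sticking out to 150 mm, loose, standing beyond the boards; origin at the centre of its underside.
Mind the look-alikes: they are no part of the job. Of the things that look like the part that bears square_mid, the middle-sized one is meant.

How it is judged:
By the outcome, as a careful person would: the job done as asked, in the order asked, and still so for the second after the job is handed in, with the robot touching nothing.
It also fails if it takes over 134 s, if anything falls off the work surface, if the arm or the gripper's body presses on something with over 40 N, if the wrist force passes 120 N, or if a joint passes its speed limit or range.

## Working session

There is one attempt and no reset: what is moved stays moved. The work goes in short steps, Python scripts to look and compute and a shell command to move; the robot and the scene stay as the last step left them, time stands still between calls to the robot, and variables do not carry over. Pictures are saved under pics/ and viewed, about 12 in all and at most 16, crops included, and the job is handed in when it is done.

```bash
mkdir -p pics; ls; python3 - <<'E'
from station import ctrl, imaging
import cv2
print(ctrl.get_obs())
for n in ("scene","top"):
    m=imaging.camera_model(n); print(n,m)
    cv2.imwrite(f"pics/{n}0.png",imaging.camera(n)[:,:,::-1])
print(imaging.camera_model("wrist"))
E
```

```text
pics
{'time_s': 0.0, 'qpos': array([-1.26259946e+00,  3.00522570e-01,  1.52158715e+00,  5.41553738e-06,
        1.32071128e+00, -6.65623485e-02]), 'joint_vel': array([-0.00132147,  0.00037046, -0.00131511,  0.00044718, -0.00102072,
       -0.00069579]), 'tau': array([ 8.55446451e-04, -5.31803226e+01, -3.52739596e+01,  7.08506349e-02,
        2.42993556e-02, -1.26439249e-04]), 'ee_pos': array([ 0.20126957, -0.51158554,  0.22385552]), 'eef_rot': array([-3.14150572e+00,  1.22527099e-03, -1.19603840e+00]), 'force': array([ 0.37450428, -0.90350059, -0.44257152]), 'moment': array([ 0.0106657 ,  0.0038486 , -0.00176726]), 'grip_width': 0.0940578769978088}
scene {'camera_matrix': array([[416.92520848,   0.        , 283.91845019],
       [  0.        , 416.92520848, 202.3360269 ],
       [  0.        ,   0.        ,   1.        ]]), 'position': array([0.90713517, 0.72513116, 0.63849813]), 'attitude': array([ 0.94792397, -0.01126099,  2.66594228])}
top {'camera_matrix': array([[461.6458379 ,   0.        , 270.0171167 ],
       [  0.        , 461.6458379 , 202.53144087],
       [  0.        ,   0.        ,   1.        ]]), 'position': array([ 0.37813864, -0.0174614 ,  1.03970357]), 'attitude': array([ 0.13526736,  0.01174454, -1.55086193])}
{'camera_matrix': array([[370.54863105,   0.        , 278.79644697],
       [  0.        , 370.54863105, 209.20742668],
       [  0.        ,   0.        ,   1.        ]]), 'position': array([ 0.26970084, -0.48516719,  0.38319548]), 'attitude': array([-0.26619407,  0.00129327, -1.19580874])}
```

View pics/top0.png

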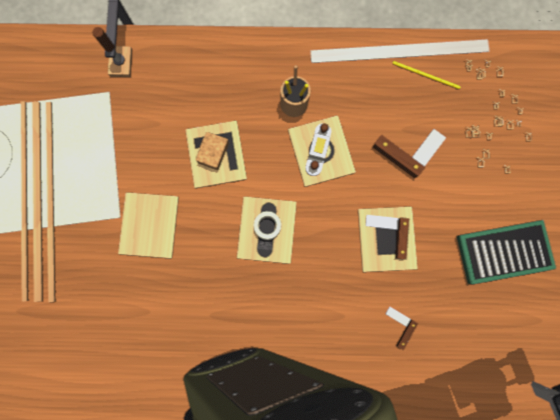

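View pics/scene0.png

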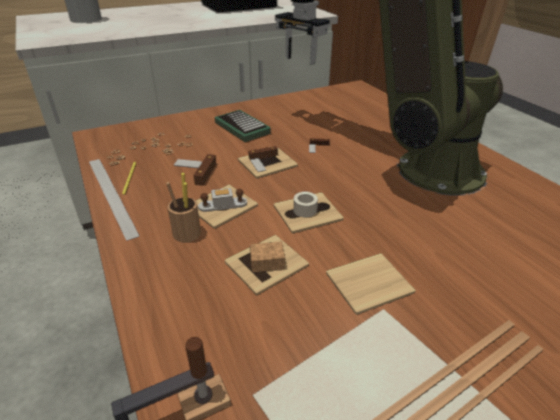

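Top view: block on the square's board (215,153), plane on the tape's board (322,150), tape on the plane's board (267,229), square on the block's board (388,239), plain board (148,225). Two swaps, then; the larger square at (408,152) and the small one at (402,327) are decoys.

```bash
cat > h.py <<'E'
from station import ctrl, imaging
import cv2, numpy as np
from scipy.spatial.transform import Rotation as R
def cast(m,px,z):
    px=np.atleast_2d(np.asarray(px,float)); K=m["camera_matrix"]
    d=np.c_[(px[:,0]-K[0,2])/K[0,0],-(px[:,1]-K[1,2])/K[1,1],-np.ones(len(px))]
    d=R.from_euler("xyz",m["attitude"]).apply(d); p=m["position"]
    return p+d*((z-p[2])/d[:,2])[:,None]
def proj(m,P):
    K=m["camera_matrix"]; c=R.from_euler("xyz",m["attitude"]).inv().apply(np.atleast_2d(P)-m["position"])
    return np.c_[K[0,2]+K[0,0]*c[:,0]/-c[:,2],K[1,2]-K[1,1]*c[:,1]/-c[:,2]]
def rect(m,cnt,z):
    w=cast(m,cnt.reshape(-1,2),z)[:,:2].astype(np.float32)*1000
    c,s,a=cv2.minAreaRect(w)
    if s[0]<s[1]: s=(s[1],s[0]); a+=90
    return np.round(c,1),np.round(s,1),round((a+90)%180-90,1)
E
python3 - <<'E'
from h import *
im=cv2.imread("pics/top0.png"); m=imaging.camera_model("top")
hsv=cv2.cvtColor(im,cv2.COLOR_BGR2HSV)
for p in [(190,135),(215,180),(130,205),(305,170),(250,210),(365,250),(60,200),(200,300)]: print(p,hsv[p[1],p[0]])
mk=cv2.inRange(hsv,(12,60,150),(28,170,255))
cs,_=cv2.findContours(mk,cv2.RETR_EXTERNAL,cv2.CHAIN_APPROX_NONE)
for c in cs:
    if cv2.contourArea(c)>800: print(cv2.boundingRect(c),rect(m,c,.01))
big=cv2.resize(im[90:290,110:440],None,fx=2.4,fy=2.4,interpolation=cv2.INTER_CUBIC); cv2.imwrite("pics/crop.png",big)
E
```

```text
(190, 135) [ 27  88 223]
(215, 180) [ 25  94 223]
(130, 205) [ 25  95 223]
(305, 170) [ 24  72 198]
(250, 210) [ 25  94 223]
(365, 250) [ 28  87 223]
(60, 200) [ 33  23 224]
(200, 300) [ 12 163 193]
(494, 382, 62, 38) (array([ 105.7, -546.1]), array([127.7,  74.6]), -88.6)
(0, 23, 560, 397) (array([499.5, -16.9]), array([1326.9,  898.8]), -89.2)
```

View pics/crop.png

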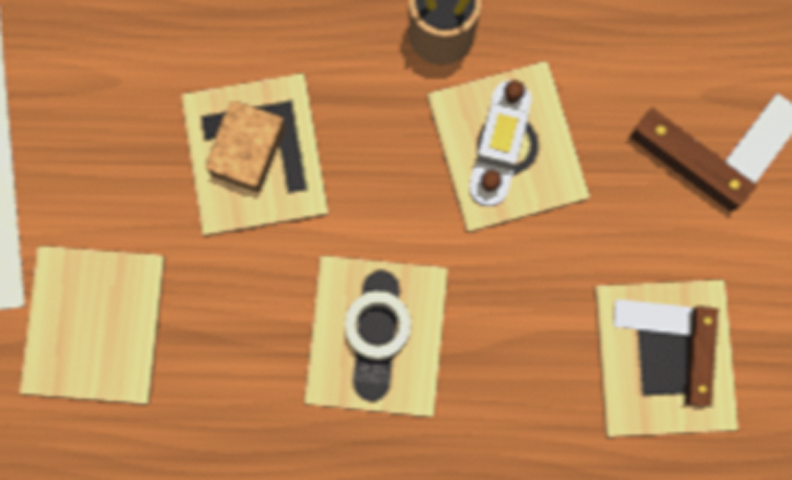

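The crop shows everything clearly: the L on the square board has its stock on the right side (y=-35), blade at the top, so board +x points roughly to image up. Now numbers.

```bash
python3 - <<'E'
from h import *
im=cv2.imread("pics/top0.png"); m=imaging.camera_model("top")
big=cv2.resize(im,None,fx=4,fy=4,interpolation=cv2.INTER_CUBIC)
hsv=cv2.cvtColor(big,cv2.COLOR_BGR2HSV)
def find(mk,z,amin,amax,roi):
    cs,_=cv2.findContours(mk,cv2.RETR_EXTERNAL,cv2.CHAIN_APPROX_NONE)
    for c in cs:
        if amin<cv2.contourArea(c)/16<amax:
            c=(c+.5)/4-.5; u=c.reshape(-1,2).mean(0)
            if roi[0]<u[0]<roi[2] and roi[1]<u[1]<roi[3]: print(u.round(),rect(m,c.astype(np.float32),z))
R0=(110,100,440,290)
print("boards");find(cv2.inRange(hsv,(19,50,120),(35,135,255)),.01,1000,6000,R0)
print("block top z46");find(cv2.inRange(hsv,(8,60,130),(19,200,255)),.046,300,1500,(185,120,245,190))
g=cv2.inRange(hsv,(0,0,130),(180,45,255))
print("white");
find(g,.048,50,3000,R0)
print("stock z34");find(cv2.inRange(hsv,(0,80,40),(20,255,140)),.034,100,3000,(360,200,430,280))
E
```

```text
boards
[387. 239.] (array([ 442.3, -264.5]), array([139.4, 120.5]), 3.9)
[266. 230.] (array([457.2,   4. ]), array([139.8, 120.4]), -4.8)
[148. 225.] (array([462.8, 269.7]), array([139.8, 120.5]), -3.4)
[216. 154.] (array([629. , 124.4]), array([140.2, 120.2]), 11.1)
[321. 151.] (array([ 640.7, -117. ]), array([139.9, 120.7]), 16.7)
block top z46
white
[382. 222.] (array([ 475.5, -243.8]), array([69.6, 26.5]), 85.3)
[267. 225.] (array([464.3,   2.4]), array([60.5, 57.6]), 1.1)
[314. 166.] (array([592.7, -97.2]), array([37.9, 37. ]), 78.8)
[429. 147.] (array([ 642. , -348.7]), array([82. , 32.9]), -36.9)
[320. 140.] (array([ 653.2, -112.2]), array([74.3, 38.4]), -14.2)
stock z34
[402. 239.] (array([ 441.2, -290.3]), array([90.4, 23.7]), -6.3)
```

```bash
cat >> h.py <<'E'
def plan(x,y,z,yaw):
    """shift along present tool axes, then turn about tool z, to reach the pose"""
    o=ctrl.get_obs(); r=R.from_euler("xyz",o["eef_rot"])
    t=-(yaw-o["eef_rot"][2]); t=(t+np.pi/2)%np.pi-np.pi/2
    print("t",round(o["time_s"],1),"shift mm",(r.inv().apply(np.array([x,y,z])-o["ee_pos"])*1000).round(1),"turn",round(t,3))
def snap(n,f):
    m=imaging.camera_model(n); im=imaging.camera(n)[:,:,::-1].copy(); cv2.imwrite(f"pics/{f}.png",im)
    import pickle; pickle.dump(m,open(f"pics/{f}.pkl","wb")); return m,im
E
python3 -m handwheel '[[[-0.0217,-0.0311,0,0],[-0.0217,-0.0311,0,0],[-0.0217,-0.0311,0,0],[-0.0217,-0.0311,0,0],[-0.0217,-0.0311,0,0],[-0.0217,-0.0311,0,0],[-0.0217,-0.0311,0,0],[-0.0217,-0.0311,0,0],[-0.0217,-0.0311,0,0],[-0.0217,-0.0311,0,0]]]'
python3 -m handwheel '[[[-0.0217,-0.0311,0,0],[-0.0217,-0.0311,0,0],[-0.0217,-0.0311,0,0],[-0.0217,-0.0311,0,0],[-0.0217,-0.0311,0,0],[-0.0217,-0.0311,0,0],[-0.0217,-0.0311,0,0],[-0.0217,-0.0311,0,0],[-0.0217,-0.0311,0,0],[0,0,0,0]]]'
python3 - <<'E'
from h import *
print(ctrl.get_obs()["qpos"].round(2))
plan(.62,.12,.224,-1.57)
snap("wrist","w1")
E
```

```text
time_s: 1.1
ee_pos: [0.4155, -0.1857, 0.2216]
eef_rot: [3.14, 0.006, -1.203]
force: [0.7, -0.1, 0.2]
grip_width: 0.0942
time_s: 2.1
ee_pos: [0.6123, 0.1147, 0.2189]
eef_rot: [3.136, 0.008, -1.199]
force: [-0.2, -1.0, -0.6]
grip_width: 0.0941
[0.12 0.47 1.3  0.01 1.38 1.32]
t 2.1 shift mm [-2.2 -9.  -5.1] turn 0.371
```

View pics/w1.png

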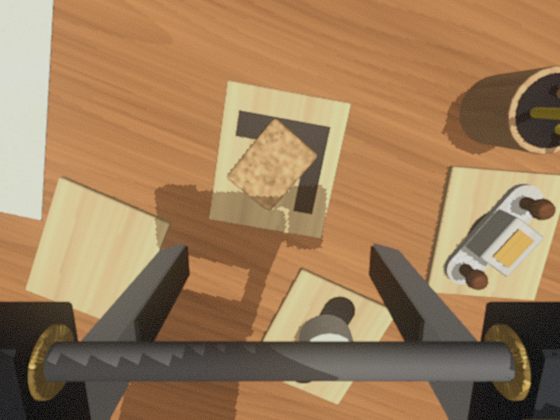

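```bash
python3 - <<'E'
from h import *
im=cv2.imread("pics/w1.png"); 
cv2.imwrite("pics/w1c.png",cv2.resize(im[100:225,205:345],None,fx=4,fy=4,interpolation=cv2.INTER_CUBIC))
hsv=cv2.cvtColor(im,cv2.COLOR_BGR2HSV)
for p in [(272,150),(255,170),(225,100),(230,180),(225,200),(270,202),(300,200),(338,130)]: print(p,hsv[p[1],p[0]])
E
```

```text
(272, 150) [ 17 109 208]
(255, 170) [ 19 101 214]
(225, 100) [ 20  92 197]
(230, 180) [ 18 105 191]
(225, 200) [ 17 100 163]
(270, 202) [ 15 120 140]
(300, 200) [ 14 107  74]
(338, 130) [ 24  71 214]
```

View pics/w1c.png

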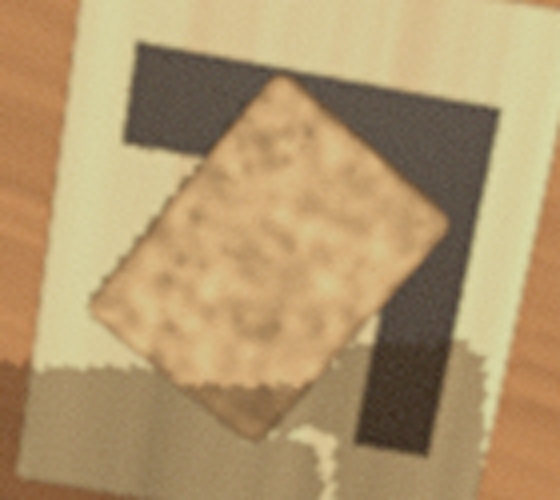

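```bash
python3 - <<'E'
from h import *
import pickle
m=pickle.load(open("pics/w1.pkl","rb"))
f=lambda P:np.array([[x/4+205-.375,y/4+100-.375] for x,y in P])
w=cast(m,f([(282,78),(448,224),(260,438),(94,308)]),.046)[:,:2]*1000
print(w.round(1),np.linalg.norm(np.diff(w,axis=0),axis=1).round(1),w.mean(0).round(1))
e=w[2]-w[1]+w[3]-w[0]; a=np.arctan2(e[1],e[0]); print("block long yaw",a, a+np.pi)
l=cast(m,f([(498,108),(430,455),(137,43)]),.01)[:,:2]*1000
print(l.round(1)); B=np.array([629,124.4]); y=np.radians(11.1); c,s=np.cos(y),np.sin(y)
print((l-B)@np.array([[c,-s],[s,c]]),"expect (45,-45),(-45,-45),(45,45)")
plan(w.mean(0)[0]/1000,w.mean(0)[1]/1000,.10,a-np.pi/2)
E
```

```text
[[669.6 141.7]
 [653.5  95.8]
 [591.9 117.1]
 [606.7 163.2]] [48.7 65.2 48.4] [630.4 129.5]
block long yaw 2.8104188821586127 5.952011535748406
[[680.7  90.6]
 [593.9  72.1]
 [663.2 177.2]]
[[ 44.18935829 -43.12664348]
 [-44.53676362 -44.51610794]
 [ 43.73322872  45.27015843]] expect (45,-45),(-45,-45),(45,45)
t 2.1 shift mm [ -7.5 -24.2 118.8] turn 0.702
```

```bash
python3 -m handwheel '[[[-0.0037,-0.0121,0.03,0],[-0.0037,-0.0121,0.03,0],[0,0,0.03,0.14],[0,0,0.029,0.14],[0,0,0,0.14],[0,0,0,0.14],[0,0,0,0.14],[0,0,0,0]]]'
python3 -c 'from h import *; plan(.6304,.1295,.034,-1.902)'
```

```text
time_s: 2.95
ee_pos: [0.6278, 0.1221, 0.0945]
eef_rot: [3.129, -0.001, -1.932]
force: [-0.1, -0.1, 0.5]
grip_width: 0.094
t 3.0 shift mm [-8.  -0.6 60.5] turn -0.03
```

```bash
python3 -m handwheel '[[[-0.008,-0.0006,0.02,-0.03],[0,0,0.02,0],[0,0,0.02,0],[0,0,0,0]]]'
python3 -m handwheel '[[[0,0,0,0],[0,0,0,0],[0,0,0,0],[0,0,0,0],[0,0,0,0],[0,0,0,0],[0,0,0,0]]]' 0.04 20
python3 -m handwheel '[[[0,0,-0.02,0],[0,0,-0.03,0],[0,0,-0.03,0],[0,0,-0.02,0],[0,0,0,0]]]'
python3 -c 'from h import *; plan(.4628,.2697,.134,-1.63);print(ctrl.get_obs()["qpos"])'
```

```text
time_s: 3.35
ee_pos: [0.6303, 0.1266, 0.0343]
eef_rot: [3.131, -0.0, -1.886]
force: [-0.8, 0.2, -0.2]
grip_width: 0.0938
time_s: 4.05
ee_pos: [0.6317, 0.1258, 0.0391]
eef_rot: [3.136, 0.002, -1.88]
force: [0.3, 0.1, -1.2]
grip_width: 0.0514
time_s: 4.55
ee_pos: [0.6315, 0.1254, 0.1411]
eef_rot: [3.132, 0.0, -1.88]
force: [0.3, -0.2, -1.1]
grip_width: 0.0519
t 4.5 shift mm [-86.2 204.5   9. ] turn -0.25
[0.13740553 0.5842723  1.31316153 0.00452542 1.252197   2.01586923]
```

```bash
python3 -m handwheel '[[[-0.0123,0.0292,0,0],[-0.0123,0.0292,0,0],[-0.0123,0.0292,0,0],[-0.0123,0.0292,0,0],[-0.0123,0.0292,0,0],[-0.0123,0.0292,0,0],[-0.0123,0.0292,0,0],[0,0,0,-0.125],[0,0,0,-0.125],[0,0,0,0]]]'
python3 -c 'from h import *; plan(.4628,.2697,.043,-1.63)'
```

```text
time_s: 5.55
ee_pos: [0.4518, 0.2731, 0.1305]
eef_rot: [3.121, -0.003, -1.623]
force: [0.1, -0.0, 0.1]
grip_width: 0.0518
t 5.5 shift mm [  2.5 -13.   87.2] turn 0.007
```

```bash
python3 -m handwheel '[[[0.0025,-0.013,0.02,0],[0,0,0.025,0],[0,0,0.025,0],[0,0,0.013,0],[0,0,0.002,0],[0,0,0,0]]]'
python3 -c 'from h import *; o=ctrl.get_obs();print(o["force"],o["ee_pos"],o["eef_rot"]);plan(.4628,.2697,.039,-1.63)'
```

```text
time_s: 6.15
ee_pos: [0.4629, 0.2685, 0.0396]
eef_rot: [3.119, -0.005, -1.643]
force: [0.5, -0.1, 0.0]
grip_width: 0.0515
[ 0.45030269 -0.10772018  0.04593283] [0.46289524 0.26853799 0.03956895] [ 3.11906239 -0.00466565 -1.64258408]
t 6.2 shift mm [-1.2  0.2  0.6] turn -0.013
```

```bash
python3 -m handwheel '[[[0,0,0.001,0],[0,0,0,0],[0,0,0,0],[0,0,0,0],[0,0,0,0]]]' 0.094
python3 -m handwheel '[[[0,0,-0.03,0],[0,0,-0.03,0],[0,0,-0.03,0],[0,0,-0.03,0],[0,0,-0.03,0],[0,0,-0.02,0],[0,0,0,0]]]'
python3 -c 'from h import *; plan(.4412,-.2903,.22,-1.68);print(ctrl.get_obs()["qpos"])'
```

```text
time_s: 6.65
ee_pos: [0.4644, 0.2693, 0.0418]
eef_rot: [3.124, -0.002, -1.644]
force: [-0.2, -0.1, 1.1]
grip_width: 0.0885
time_s: 7.35
ee_pos: [0.467, 0.2692, 0.219]
eef_rot: [3.123, -0.002, -1.644]
force: [-0.7, -0.2, -1.0]
grip_width: 0.0942
t 7.3 shift mm [559.9 -15.3   0. ] turn 0.036
[0.45167465 0.28913655 1.54782827 0.00738731 1.32144549 2.09407558]
```

```bash
python3 -m handwheel '[[[0.035,-0.001,0,0],[0.035,-0.001,0,0],[0.035,-0.001,0,0],[0.035,-0.001,0,0],[0.035,-0.001,0,0],[0.035,-0.001,0,0],[0.035,-0.001,0,0],[0.035,-0.001,0,0],[0.035,-0.001,0,0],[0.035,-0.001,0,0]]]'
python3 -m handwheel '[[[0.035,-0.001,0,0],[0.035,-0.001,0,0],[0.035,-0.001,0,0],[0.035,-0.001,0,0],[0.035,-0.001,0,0],[0.035,-0.001,0,0],[0,0,0,0.036],[0,0,0,0]]]'
python3 - <<'E'
from h import *
plan(.4412,-.2903,.1,-1.68)
m,im=snap("wrist","w2")
K=proj(m,[[.4412,-.2903,.034]]);print(K)
x,y=K[0].astype(int);cv2.imwrite("pics/w2c.png",cv2.resize(im[max(0,y-90):y+90,x-120:x+120],None,fx=3,fy=3,interpolation=cv2.INTER_CUBIC))
print(max(0,y-90),x-120)
E
```

```text
time_s: 8.35
ee_pos: [0.447, -0.0902, 0.2094]
eef_rot: [3.114, -0.003, -1.638]
force: [-0.3, -0.2, -0.6]
grip_width: 0.0941
time_s: 9.15
ee_pos: [0.4336, -0.3115, 0.1995]
eef_rot: [3.104, 0.001, -1.679]
force: [0.0, -0.2, -0.1]
grip_width: 0.0941
t 9.2 shift mm [-21.7  -9.   99.2] turn 0.001
[[252.57310561 180.96380416]]
90 132
```

View pics/w2c.png

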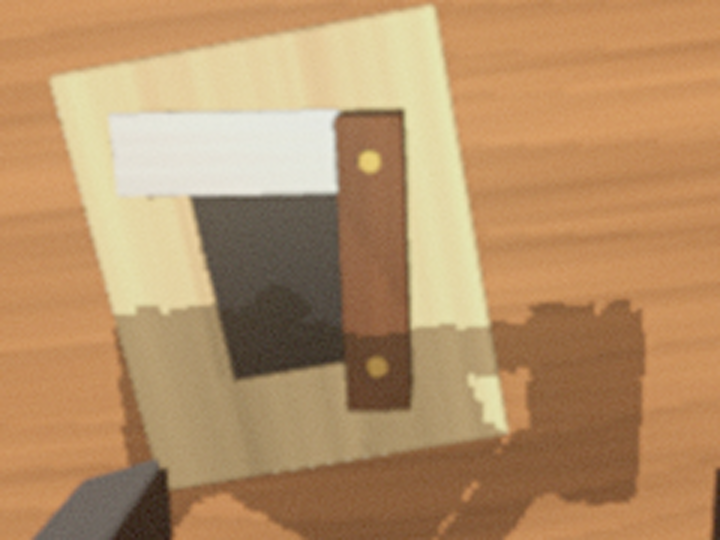

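```bash
cat >> h.py <<'E'
def tilt():
    v=R.from_euler("xyz",ctrl.get_obs()["eef_rot"]).apply([0,0,1]); print("tilt",v[:2].round(3))
E
python3 - <<'E'
from h import *
import pickle
m=pickle.load(open("pics/w2.pkl","rb"))
f=lambda P:np.array([[x/3+132-.33,y/3+90-.33] for x,y in P])
w=cast(m,f([(337,111),(404,110),(411,408),(348,410),(369,162),(377,367)]),.034)[:,:2]*1000
print(w.round(1),w[:4].mean(0))
e=w[0]-w[3]+w[1]-w[2]; a=np.arctan2(e[1],e[0]); e=w[4]-w[5]; print(a,np.arctan2(e[1],e[0]),np.linalg.norm(w[1]-w[2]),np.linalg.norm(w[0]-w[1]))
b=cast(m,f([(110,114),(117,195)]),.013)[:,:2]*1000;print("blade end",b)
k=cast(m,f([(52,77),(434,6),(508,433)]),.01)[:,:2]*1000
print("board",k, (k[0]+k[2])/2, "top said 442.3,-264.5"); e=k[1]-k[2];print(np.degrees(np.arctan2(e[1],e[0])))
plan(*w[:4].mean(0)/1000,.10,a-np.pi/2);tilt()
E
```

```text
[[ 488.9 -289.2]
 [ 487.1 -308.1]
 [ 397.7 -299.6]
 [ 399.2 -280.3]
 [ 473.6 -296.3]
 [ 412.  -290.9]] [ 443.21143696 -294.27785334]
-0.09656327125302029 -0.08843109675090977 89.78149237549304 19.005428780925037
blade end [[ 493.85394712 -218.65227648]
 [ 469.4646827  -215.97832161]]
board [[ 506.37022778 -202.47920443]
 [ 514.21993157 -319.45772435]
 [ 376.88059152 -329.03867151]] [ 441.62540965 -265.75893797] top said 442.3,-264.5
3.9905530428852587
t 9.2 shift mm [-17.8 -11.5  99.1] turn -0.01
tilt [-0.037  0.005]
```

```bash
python3 -m handwheel '[[[-0.0088,-0.0057,0.045,-0.01],[-0.009,-0.0058,0.045,0],[0,0,0.036,0],[0,0,0,0]]]' 0.06
python3 -c 'from h import *; plan(.4432,-.2943,.034,-1.667);tilt()'
```

```text
time_s: 9.6
ee_pos: [0.4429, -0.2914, 0.0693]
eef_rot: [3.106, 0.0, -1.661]
force: [-0.4, -0.4, 1.0]
grip_width: 0.0652
t 9.6 shift mm [ 2.9 -1.8 35.2] turn 0.006
tilt [-0.035  0.004]
```

```bash
python3 -m handwheel '[[[0.003,-0.0018,0.03,0.006],[0,0,0.005,0],[0,0,0,0]]]'
python3 -c 'from h import *; plan(.4432,-.2943,.034,-1.667);tilt()'
python3 -m handwheel '[[[0,0,0,0],[0,0,0,0],[0,0,0,0],[0,0,0,0],[0,0,0,0],[0,0,0,0]]]' 0.01 40
python3 -m handwheel '[[[0,0,-0.04,0],[0,0,-0.04,0],[0,0,-0.04,0],[0,0,0,0]]]'
python3 -c 'from h import *; plan(.6214,.0911,.15,-1.377);tilt();print(ctrl.get_obs()["qpos"])'
```

```text
time_s: 9.9
ee_pos: [0.445, -0.2942, 0.0375]
eef_rot: [3.109, -0.001, -1.663]
force: [-0.0, -0.2, 0.6]
grip_width: 0.0599
t 9.9 shift mm [0.2 1.7 3.5] turn 0.004
tilt [-0.033  0.002]
time_s: 10.5
ee_pos: [0.4472, -0.2954, 0.0437]
eef_rot: [3.116, -0.006, -1.662]
force: [-0.4, 0.4, -1.3]
grip_width: 0.0197
time_s: 10.9
ee_pos: [0.4495, -0.2945, 0.1663]
eef_rot: [3.112, -0.003, -1.662]
force: [1.6, -0.5, -1.8]
grip_width: 0.0197
t 10.9 shift mm [-399.7 -136.3   11. ] turn -0.285
tilt [-0.03 -0.  ]
[-0.6396243   0.34047693  1.60842752 -0.01936712  1.21661505  1.02968657]
```

```bash
python3 -m handwheel '[[[0,0,0,-0.145],[0,0,0,-0.14],[0,0,0.001,0]]]'
python3 -c 'from h import *; plan(.6396,.0909,.15,-1.377);tilt();'
```

```text
time_s: 11.2
ee_pos: [0.4492, -0.2944, 0.1647]
eef_rot: [3.112, 0.006, -1.369]
force: [0.8, 0.3, -1.4]
grip_width: 0.0193
t 11.2 shift mm [-339.2 -264.2    8.8] turn 0.008
tilt [-0.03 -0.  ]
```

```bash
python3 -m handwheel '[[[-0.034,-0.0264,0,0],[-0.034,-0.0264,0,0],[-0.034,-0.0264,0,0],[-0.034,-0.0264,0,0],[-0.034,-0.0264,0,0],[-0.034,-0.0264,0,0],[-0.034,-0.0264,0,0],[-0.034,-0.0264,0,0],[-0.034,-0.0264,0,0],[-0.03,-0.024,0,0]]]'
python3 -c 'from h import *; plan(.6396,.0909,.10,-1.377);tilt();'
```

```text
time_s: 12.2
ee_pos: [0.649, 0.0939, 0.1488]
eef_rot: [3.101, 0.007, -1.424]
force: [-0.5, -1.7, -1.0]
grip_width: 0.0195
t 12.2 shift mm [ 2.   7.8 49.1] turn -0.047
tilt [-0.041  0.001]
```

```bash
python3 -m handwheel '[[[0.002,0.0078,0.03,-0.047],[0,0,0.018,0],[0,0,0.001,0]]]'
python3 - <<'E'
from h import *
plan(.6396,.0909,.044,-1.377);tilt()
m,im=snap("wrist","w3")
x,y=proj(m,[[.63,.12,.05]])[0].astype(int);print(x,y)
x0=max(0,x-130);y0=max(0,y-100);print(x0,y0)
cv2.imwrite("pics/w3c.png",cv2.resize(im[y0:y0+200,x0:x0+260],None,fx=3,fy=3,interpolation=cv2.INTER_CUBIC))
E
```

```text
time_s: 12.5
ee_pos: [0.6401, 0.0965, 0.0953]
eef_rot: [3.1, 0.009, -1.383]
force: [-0.8, 0.0, -1.4]
grip_width: 0.0192
t 12.5 shift mm [ 5.8 -0.6 51.2] turn -0.006
tilt [-0.043  0.001]
235 244
105 144
```

View pics/w3c.png

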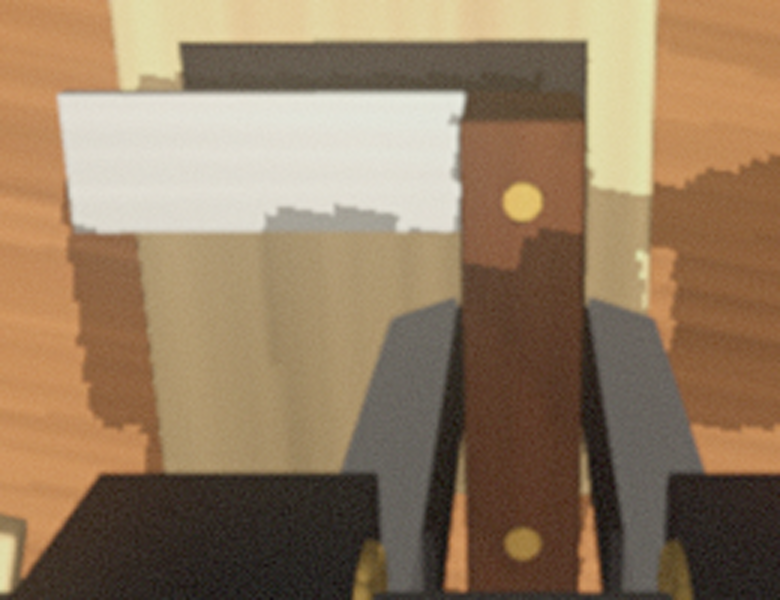

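```bash
python3 - <<'E'
from h import *
import pickle
m=pickle.load(open("pics/w3.pkl","rb"));o=ctrl.get_obs()
f=lambda P:np.array([[x/3+105-.33,y/3+144-.33] for x,y in P])
w=cast(m,f([(522,202),(523,545)]),.0856)[:,:2]*1000
print(w,w.mean(0)-o["ee_pos"][:2]*1000,np.linalg.norm(w[0]-w[1])); e=w[0]-w[1];a=np.arctan2(e[1],e[0]);print(a,a-np.pi/2,o["eef_rot"][2],o["time_s"])
L=cast(m,f([(180,43),(587,43)]),.01)[:,:2]*1000;e=L[0]-L[1];print(L,"L edge yaw",np.arctan2(e[1],e[0])-np.pi/2,"expect corners",)
c,s=np.cos(.194),np.sin(.194)
for p in [(45,45),(45,-45)]: print(629+c*p[0]-s*p[1],124.4+s*p[0]+c*p[1])
b=cast(m,f([(57,93),(465,92)]),.0646)[:,:2]*1000;e=b[0]-b[1];print(b,np.arctan2(e[1],e[0])-np.pi/2)
E
```

```text
[[666.28802806 100.76368847]
 [604.82097065  88.87320244]] [-4.71131034 -1.41094014] 62.60657157957888
0.19108466428690352 -1.379711662507993 -1.3823986254544893 12.55
[[663.77849984 177.16623832]
 [680.58171396  89.79462911]] L edge yaw 0.18999912171780786 expect corners
664.48049997299 177.23118512457074
681.8311851245708 88.91950002701014
[[663.70652606 181.77273339]
 [677.14736621 112.96478456]] 0.19290933770625984
```

```bash
python3 -m handwheel '[[[0.0055,-0.0006,0.03,-0.006],[0,0,0.012,0],[0,0,0.002,0]]]'
python3 -c 'from h import *; plan(.6403,.0910,.0437,-1.377);tilt();'
```

```text
time_s: 12.85
ee_pos: [0.6414, 0.0903, 0.0537]
eef_rot: [3.104, 0.009, -1.383]
force: [-0.7, -0.2, -0.6]
grip_width: 0.0193
t 12.8 shift mm [-0.8  0.6 10.1] turn -0.006
tilt [-0.039  0.001]
```

```bash
python3 -m handwheel '[[[-0.0005,0.0006,0.008,-0.006],[0,0,0.003,0],[0,0,0.001,0]]]'
python3 -c 'from h import *; plan(.6403,.0910,.0437,-1.377);tilt();'
```

```text
time_s: 13.15
ee_pos: [0.6413, 0.0907, 0.0439]
eef_rot: [3.107, 0.008, -1.379]
force: [-2.3, -0.5, 2.5]
grip_width: 0.0193
t 13.2 shift mm [-0.5  0.9  0.2] turn -0.002
tilt [-0.036  0.002]
```

```bash
python3 -m handwheel '[[[0,0,0.0005,0],[0,0,0.001,0],[0,0,0.001,0],[0,0,0.001,0]]]' 0.05
python3 -m handwheel '[[[0,0,-0.04,0],[0,0,-0.04,0],[0,0,-0.03,0]]]'
python3 -c 'from h import *; plan(.4640,.2690,.16,-1.643);tilt();'
```

```text
time_s: 13.55
ee_pos: [0.6423, 0.091, 0.0423]
eef_rot: [3.11, 0.008, -1.379]
force: [-0.5, -0.8, 0.4]
grip_width: 0.0474
time_s: 13.85
ee_pos: [0.6438, 0.0906, 0.1502]
eef_rot: [3.101, 0.009, -1.379]
force: [-0.6, -0.3, -0.1]
grip_width: 0.0498
t 13.8 shift mm [-209.5  142.7   -2. ] turn 0.264
tilt [-0.042  0.001]
```

```bash
python3 -m handwheel '[[[-0.042,0.0285,0,0],[-0.042,0.0285,0,0],[-0.042,0.0285,0,0],[-0.042,0.0285,0,0],[-0.0415,0.0285,0,0],[0,0,0,0.13],[0,0,0,0.13],[0,0,0,0]]]' 0.094
python3 - <<'E'
from h import *
plan(.4640,.2690,.034,-1.643);tilt()
m,im=snap("wrist","w4")
x,y=proj(m,[[.46,.269,.046]])[0].astype(int)
x0=max(0,x-130);y0=max(0,y-100);print(x0,y0)
cv2.imwrite("pics/w4c.png",cv2.resize(im[y0:y0+200,x0:x0+260],None,fx=3,fy=3,interpolation=cv2.INTER_CUBIC))
E
```

```text
time_s: 14.65
ee_pos: [0.4637, 0.2711, 0.1637]
eef_rot: [3.112, 0.002, -1.647]
force: [-0.1, 1.4, 0.4]
grip_width: 0.0942
t 14.7 shift mm [  2.3  -4.2 129.7] turn -0.004
tilt [-0.029  0.004]
150 107
```

View pics/w4c.png

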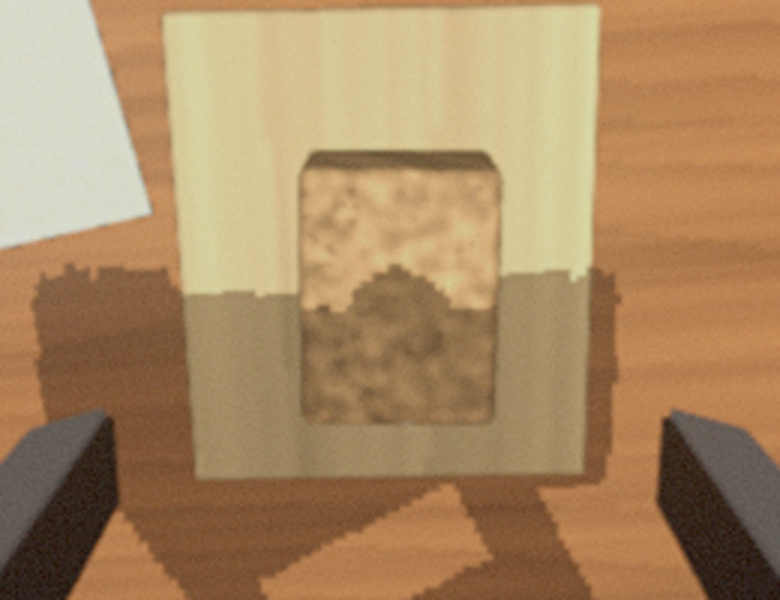

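```bash
python3 - <<'E'
from h import *
import pickle
m=pickle.load(open("pics/w4.pkl","rb"))
f=lambda P:np.array([[x/3+150-.33,y/3+107-.33] for x,y in P])
w=cast(m,f([(300,167),(500,167),(496,424),(303,424)]),.046)[:,:2]*1000
print(w,w.mean(0)); e=w[0]-w[3]+w[1]-w[2];print(np.arctan2(e[1],e[0])-np.pi/2)
E
python3 -m handwheel '[[[0.0012,-0.002,0.04,0],[0.0011,-0.0021,0.04,0],[0,0,0.035,0],[0,0,0.002,0]]]'
python3 -c 'from h import *; plan(.4640,.2690,.034,-1.643);tilt();'
```

```text
[[496.52018945 289.09277561]
 [492.74567533 239.49575988]
 [423.86499399 243.78967309]
 [427.74496136 295.13572808]] [460.21895503 266.87848416]
-1.6457477179278595
time_s: 15.1
ee_pos: [0.4668, 0.2682, 0.0449]
eef_rot: [3.117, 0.005, -1.629]
force: [-0.3, -0.6, 0.3]
grip_width: 0.0941
t 15.1 shift mm [-0.5  2.6 10.9] turn 0.014
tilt [-0.025  0.007]
```

```bash
python3 -m handwheel '[[[0.001,0.005,0.012,0.014],[0,0.001,0.003,0],[0,0,0.001,0]]]'
python3 -m handwheel '[[[0,0.0003,0.001,0],[0,0.0003,0.001,0],[0,0.0003,0.001,0],[0,0.0003,0.001,0],[0,0.0003,0.001,0],[0,0.0003,0.001,0]]]' 0.04 20
python3 -m handwheel '[[[0,0,-0.03,0],[0,0,-0.045,0],[0,0,-0.04,0]]]'
python3 -c 'from h import *; plan(.4423,-.2645,.14,-1.503);tilt();'
```

```text
time_s: 15.4
ee_pos: [0.4623, 0.2677, 0.0316]
eef_rot: [3.119, 0.006, -1.637]
force: [0.4, -0.4, 0.8]
grip_width: 0.0942
time_s: 16.0
ee_pos: [0.4627, 0.2686, 0.0295]
eef_rot: [3.124, 0.009, -1.635]
force: [-4.1, -4.9, 16.1]
grip_width: 0.0524
time_s: 16.3
ee_pos: [0.462, 0.2662, 0.1422]
eef_rot: [3.114, 0.003, -1.635]
force: [0.9, -0.2, -0.7]
grip_width: 0.0522
t 16.3 shift mm [ 5.309e+02 -1.420e+01  3.000e-01] turn -0.132
tilt [-0.027  0.005]
```

```bash
python3 -m handwheel '[[[0,0,0,-0.132],[0.04,0.004,0,0],[0.044,0.004,0,0],[0.044,0.004,0,0],[0.044,0.004,0,0],[0.044,0.004,0,0],[0.044,0.004,0,0],[0.044,0.004,0,0],[0.044,0.004,0,0]]]'
python3 -c 'from h import *; plan(.4444,-.265,.14,-1.503);tilt();'
```

```text
time_s: 17.2
ee_pos: [0.4567, -0.0903, 0.1452]
eef_rot: [3.125, 0.011, -1.488]
force: [1.6, 0.4, -0.5]
grip_width: 0.0521
t 17.2 shift mm [173.1  26.6   3.8] turn 0.015
tilt [-0.017  0.009]
```

```bash
python3 -m handwheel '[[[0.044,0.0066,0,0],[0.044,0.0066,0,0],[0.044,0.0066,0,0],[0.04,0.0066,0,0.015],[0,0,0.03,0]]]'
python3 -c 'from h import *; plan(.4444,-.265,.031,-1.503);tilt();'
```

```text
time_s: 17.7
ee_pos: [0.4428, -0.2761, 0.116]
eef_rot: [3.13, 0.006, -1.508]
force: [0.4, 0.1, -0.8]
grip_width: 0.052
t 17.7 shift mm [-10.5  -3.3  85. ] turn -0.005
tilt [-0.012  0.005]
```

```bash
python3 -m handwheel '[[[-0.0105,-0.003,0.03,0],[0,0,0.03,0],[0,0,0.013,0],[0,0,0.001,0]]]'
python3 -c 'from h import *; plan(.4444,-.265,.031,-1.503);tilt();'
```

```text
time_s: 18.1
ee_pos: [0.4421, -0.2656, 0.0366]
eef_rot: [3.127, 0.009, -1.511]
force: [-0.5, 0.6, -0.3]
grip_width: 0.0519
t 18.1 shift mm [-0.5 -2.4  5.6] turn -0.008
tilt [-0.015  0.008]
```

```bash
python3 -m handwheel '[[[-0.0005,-0.0022,0.004,-0.008],[0,0,0.002,0],[0,0,0.0005,0]]]'
python3 -c 'from h import *; plan(.4444,-.265,.031,-1.503);tilt();'
```

```text
time_s: 18.4
ee_pos: [0.4457, -0.2656, 0.0322]
eef_rot: [3.13, 0.007, -1.502]
force: [0.1, 0.0, -0.5]
grip_width: 0.0519
t 18.4 shift mm [-0.7  1.2  1.2] turn 0.001
tilt [-0.013  0.006]
```

```bash
python3 -m handwheel '[[[0,0.001,0.002,0],[0,0,0.001,0]]]'
python3 -m handwheel '[[[0,0,0.0005,0],[0,0,0.001,0],[0,0,0.001,0],[0,0,0.0005,0]]]' 0.094
python3 -m handwheel '[[[0,0,-0.04,0],[0,0,-0.045,0],[0,0,-0.045,0]]]'
python3 -c 'from h import *; plan(.46,0,.16,-1.57);tilt();'
```

```text
time_s: 18.6
ee_pos: [0.4452, -0.266, 0.0303]
eef_rot: [3.131, 0.005, -1.502]
force: [0.9, -0.1, -0.6]
grip_width: 0.0518
time_s: 19.0
ee_pos: [0.4463, -0.265, 0.0295]
eef_rot: [3.134, 0.006, -1.502]
force: [-1.2, 4.3, 7.3]
grip_width: 0.0802
time_s: 19.3
ee_pos: [0.4452, -0.2639, 0.1579]
eef_rot: [3.125, 0.013, -1.502]
force: [-0.1, -0.2, -0.0]
grip_width: 0.0941
t 19.3 shift mm [-262.3  -32.9    0.9] turn 0.068
tilt [-0.018  0.012]
```

```bash
python3 -m handwheel '[[[-0.044,-0.0055,-0.01,0],[-0.044,-0.0055,-0.01,0],[-0.044,-0.0055,-0.01,0],[-0.044,-0.0055,-0.01,0],[-0.044,-0.0055,-0.01,0],[-0.042,-0.0055,-0.01,0],[0,0,0,0.068],[0,0,0,0]]]'
python3 - <<'E'
from h import *
plan(.46,0,.034,-1.57);tilt()
m,im=snap("wrist","w5")
print(proj(m,[[.464,.002,.048],[.64,-.117,.03]]))
cv2.imwrite("pics/w5c.png",cv2.resize(im[40:320,100:500],None,fx=2,fy=2,interpolation=cv2.INTER_CUBIC))
E
```

```text
time_s: 20.1
ee_pos: [0.4628, 0.0078, 0.2304]
eef_rot: [3.138, 0.007, -1.573]
force: [0.4, 0.3, -0.2]
grip_width: 0.0938
t 20.1 shift mm [  9.2   1.9 196.4] turn -0.003
tilt [-0.004  0.007]
[[284.89754017 187.13696455]
 [423.89490311 -18.29861371]]
```

View pics/w5c.png

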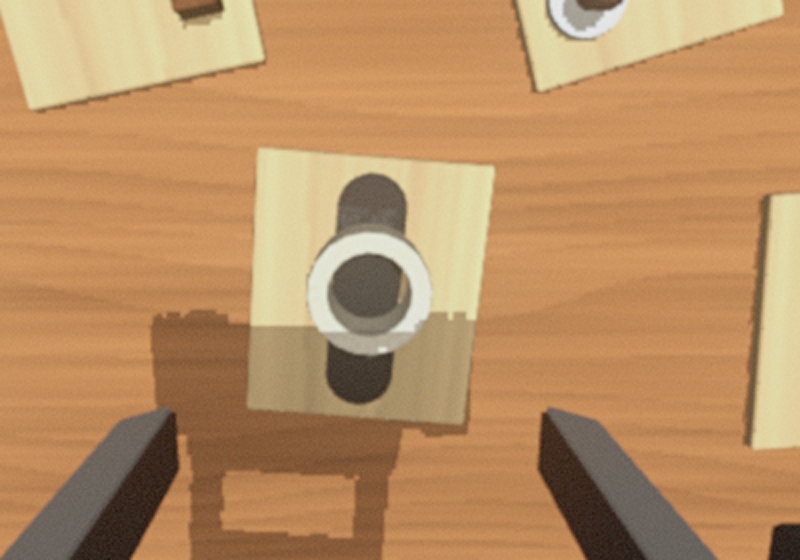

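```bash
python3 - <<'E'
from h import *
import pickle
m=pickle.load(open("pics/w5.pkl","rb"))
f=lambda P:np.array([[x/2+100-.25,y/2+40-.25] for x,y in P])
w=cast(m,f([(307,292),(432,292),(370,231),(370,355)]),.048)[:,:2]*1000
print("tape",w.mean(0),np.linalg.norm(w[0]-w[1]),np.linalg.norm(w[2]-w[3]))
k=cast(m,f([(258,148),(494,167),(465,424),(248,408)]),.01)[:,:2]*1000
e=k[0]-k[3]+k[1]-k[2];print("board",k.mean(0),np.degrees(np.arctan2(e[1],e[0])),"top: 457.2 4.0 -4.8")
b=cast(m,f([(374,174),(358,403)]),.01)[:,:2]*1000;print("bar",b.mean(0),np.linalg.norm(b[0]-b[1]),np.degrees(np.arctan2(*(b[0]-b[1])[::-1])))
plan(*w.mean(0)/1000,.04,-1.57)
E
```

```text
tape [464.75184682   2.26683226] 58.70840533036079 59.47090548481454
board [456.86464817   3.88503222] -4.199049613790394 top: 457.2 4.0 -4.8
bar [456.64466652   4.07248125] 122.0841883663237 -3.8840708602006493
t 20.1 shift mm [  6.6  -2.7 190.4] turn -0.002
```

```bash
python3 -m handwheel '[[[0.0066,-0.0027,0.04,0],[0,0,0.045,0],[0,0,0.045,0],[0,0,0.035,0]]]'
python3 -c 'from h import *; plan(.4648,.0023,.036,-1.57);tilt();'
```

```text
time_s: 20.55
ee_pos: [0.4681, -0.0013, 0.0647]
eef_rot: [-3.134, 0.006, -1.568]
force: [0.1, -0.5, 0.4]
grip_width: 0.0941
t 20.6 shift mm [-3.4  3.5 28.7] turn 0.002
tilt [0.007 0.006]
```

```bash
python3 -m handwheel '[[[-0.003,0.0035,0.026,0],[0,0,0.003,0],[0,0,0.001,0]]]'
python3 -c 'from h import *; plan(.4648,.0023,.036,-1.57);tilt();'
python3 -m handwheel '[[[0,0.0005,0.001,0],[0,0.0005,0.001,0],[0,0,0.001,0],[0,0,0.001,0],[0,0,0.001,0]]]' 0.045 15
python3 -m handwheel '[[[0,0,-0.04,0],[0,0,-0.045,0],[0,0,-0.03,0]]]'
python3 -c 'from h import *; plan(.4628,.2697,.14,-1.57);tilt();'
```

```text
time_s: 20.85
ee_pos: [0.4622, -0.0004, 0.0297]
eef_rot: [3.141, 0.007, -1.567]
force: [0.5, 1.1, 0.6]
grip_width: 0.0939
t 20.9 shift mm [-2.7 -2.6 -6.3] turn 0.003
tilt [-0.001  0.007]
time_s: 21.35
ee_pos: [0.4643, -0.0017, 0.0293]
eef_rot: [-3.134, 0.005, -1.566]
force: [-5.3, -0.7, 14.6]
grip_width: 0.0581
time_s: 21.65
ee_pos: [0.4613, -0.0022, 0.1445]
eef_rot: [3.141, 0.006, -1.566]
force: [-0.9, 0.4, -1.8]
grip_width: 0.0584
t 21.6 shift mm [-271.9   -2.8    6.2] turn 0.004
tilt [-0.001  0.006]
```

```bash
python3 -m handwheel '[[[-0.045,-0.0005,0,0],[-0.045,-0.0005,0,0],[-0.045,-0.0005,0,0],[-0.045,-0.0005,0,0],[-0.045,-0.0005,0,0],[-0.045,-0.0005,0,0],[0,0,0.03,0]]]'
python3 -c 'from h import *; plan(.4628,.2697,.033,-1.57);tilt();'
```

```text
time_s: 22.35
ee_pos: [0.4672, 0.2785, 0.1259]
eef_rot: [-3.124, 0.01, -1.57]
force: [0.7, -0.4, -0.9]
grip_width: 0.0588
t 22.4 shift mm [ 9.8  6.  92.7] turn -0.0
tilt [0.018 0.01 ]
```

```bash
python3 -m handwheel '[[[0.009,0.005,0.04,0],[0,0,0.035,0],[0,0,0.012,0],[0,0,0.001,0]]]'
python3 -c 'from h import *; plan(.4628,.2697,.031,-1.57);tilt();'
```

```text
time_s: 22.75
ee_pos: [0.4618, 0.2719, 0.033]
eef_rot: [-3.126, 0.009, -1.566]
force: [-0.1, 0.3, -0.4]
grip_width: 0.0588
t 22.8 shift mm [ 2.3 -1.   2. ] turn 0.004
tilt [0.015 0.009]
```

```bash
python3 -m handwheel '[[[0,0,0.003,0],[0,0,0.001,0]]]'
python3 -m handwheel '[[[0,0,0.0005,0],[0,0,0.0005,0],[0,0,0.0005,0],[0,0,0.0005,0]]]' 0.094
python3 -m handwheel '[[[0,0,-0.04,0],[0,0,-0.045,0],[0,0,-0.045,0],[0,0,-0.045,0]]]'
python3 -c 'from h import *; plan(.62,-.112,.22,-1.57);tilt();'
```

```text
time_s: 22.95
ee_pos: [0.463, 0.2724, 0.0311]
eef_rot: [-3.124, 0.01, -1.566]
force: [0.4, -0.6, -1.3]
grip_width: 0.0586
time_s: 23.35
ee_pos: [0.4649, 0.2732, 0.0324]
eef_rot: [-3.119, 0.013, -1.566]
force: [0.9, -1.3, -0.4]
grip_width: 0.087
time_s: 23.75
ee_pos: [0.4585, 0.2696, 0.2074]
eef_rot: [-3.13, 0.008, -1.567]
force: [1.5, 0.9, -0.6]
grip_width: 0.0938
t 23.8 shift mm [ 382.1 -160.1  -13.6] turn 0.003
tilt [0.012 0.008]
```

```bash
python3 -m handwheel '[[[0.042,-0.0178,-0.002,0],[0.042,-0.0178,-0.002,0],[0.042,-0.0178,-0.002,0],[0.042,-0.0178,-0.002,0],[0.042,-0.0178,-0.002,0],[0.042,-0.0178,-0.002,0],[0.042,-0.0178,-0.002,0],[0.042,-0.0178,-0.002,0],[0.042,-0.0178,0,0],[0,0,0,0]]]'
python3 - <<'E'
from h import *
plan(.64,-.117,.22,-1.57);tilt()
m,im=snap("wrist","w6")
x,y=proj(m,[[.64,-.117,.03]])[0].astype(int)
x0=max(0,x-130);y0=max(0,y-100);print(x0,y0)
cv2.imwrite("pics/w6c.png",cv2.resize(im[y0:y0+200,x0:x0+260],None,fx=3,fy=3,interpolation=cv2.INTER_CUBIC))
E
```

```text
time_s: 24.75
ee_pos: [0.6274, -0.1213, 0.233]
eef_rot: [-3.114, 0.012, -1.562]
force: [0.4, 0.4, -1.2]
grip_width: 0.0942
t 24.8 shift mm [ -4.  -12.3  13.4] turn 0.008
tilt [0.027 0.012]
145 77
```

View pics/w6c.png

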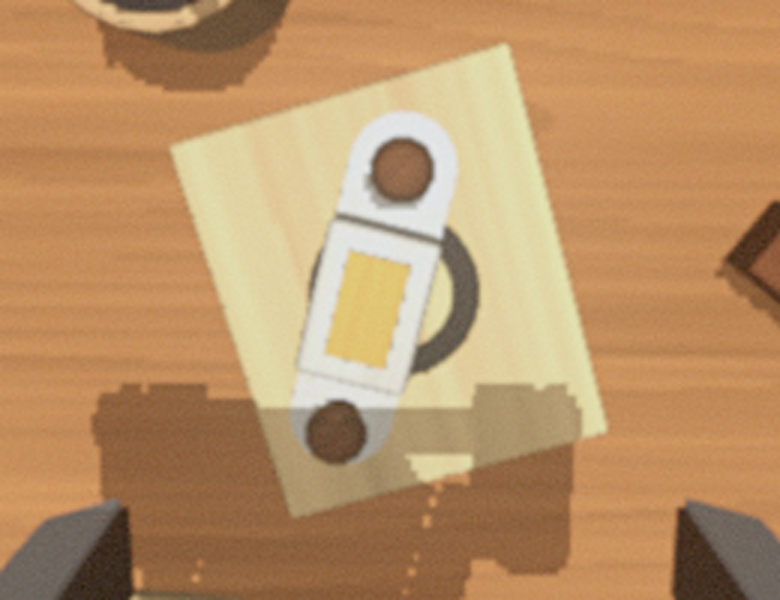

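```bash
python3 - <<'E'
from h import *
import pickle
m=pickle.load(open("pics/w6.pkl","rb"))
f=lambda P:np.array([[x/3+145-.33,y/3+77-.33] for x,y in P])
w=cast(m,f([(337,217),(442,242),(404,395),(299,371)]),.05)[:,:2]*1000
e=w[0]-w[3]+w[1]-w[2];a=np.arctan2(e[1],e[0])
print("plane",w.mean(0),a,np.linalg.norm(w[0]-w[1]),np.linalg.norm(w[1]-w[2]))
n=cast(m,f([(402,170),(337,432)]),.053)[:,:2]*1000;e=n[0]-n[1];print("knobs",n.mean(0),np.linalg.norm(e),np.arctan2(e[1],e[0]))
k=cast(m,f([(172,147),(507,45),(607,432),(294,517)]),.01)[:,:2]*1000
e=k[0]-k[3]+k[1]-k[2];print("board",k.mean(0),np.degrees(np.arctan2(e[1],e[0])),"top: 640.7 -117 16.7")
print("pot rim",cast(m,f([(150,32)]),.085))
plan(*w.mean(0)/1000,.09,a-np.pi/2)
E
```

```text
plane [ 641.64299976 -110.23212848] -0.23773548542793072 33.15442618610884 49.91633419819682
knobs [ 643.00056243 -109.81760763] 84.4292964817855 -0.23870812979718922
board [ 640.34129861 -117.33654868] 16.754080911960184 top: 640.7 -117 16.7
pot rim [[ 0.72051623 -0.05286766  0.085     ]]
t 24.8 shift mm [ -7.  -10.9 143.6] turn 0.248
```

```bash
python3 -m handwheel '[[[-0.0035,-0.0055,0.04,0],[-0.0035,-0.0055,0.04,0],[0,0,0.03,0.124],[0,0,0.03,0.124],[0,0,0,0]]]' 0.07
python3 -c 'from h import *; plan(.642,-.110,.036,-1.809);tilt();'
```

```text
time_s: 25.3
ee_pos: [0.6418, -0.1053, 0.0913]
eef_rot: [-3.115, 0.02, -1.813]
force: [0.3, 0.6, 0.0]
grip_width: 0.0702
t 25.3 shift mm [ 5.6  0.1 55.2] turn -0.004
tilt [0.03  0.013]
```

```bash
python3 -m handwheel '[[[0.0056,0,0.03,-0.004],[0,0,0.022,0],[0,0,0.002,0]]]'
python3 -c 'from h import *; plan(.642,-.110,.036,-1.809);tilt();'
```

```text
time_s: 25.6
ee_pos: [0.6438, -0.1077, 0.0415]
eef_rot: [-3.109, 0.02, -1.795]
force: [0.5, -0.2, -0.0]
grip_width: 0.0699
t 25.6 shift mm [2.7 1.5 5.4] turn 0.014
tilt [0.036 0.012]
```

```bash
python3 -m handwheel '[[[0.0027,0.0015,0.005,0.014],[0,0,0.001,0],[0,0,0.001,0],[0,0,0.001,0],[0,0,0.001,0],[0,0,0.001,0],[0,0,0.001,0]]]' 0.02 45
python3 -c 'from h import *; plan(.642,-.110,.036,-1.809);tilt();'
python3 -m handwheel '[[[0,0,-0.03,0],[0,0,-0.045,0],[0,0,-0.04,0]]]'
python3 -c 'from h import *; plan(.4569,.004,.14,-1.65);tilt();'
```

```text
time_s: 26.3
ee_pos: [0.6446, -0.1093, 0.0394]
eef_rot: [-3.102, 0.02, -1.804]
force: [-6.9, 1.1, 8.0]
grip_width: 0.0358
t 26.3 shift mm [1.4 2.5 3.3] turn 0.005
tilt [0.044 0.011]
time_s: 26.6
ee_pos: [0.6361, -0.1099, 0.1501]
eef_rot: [-3.116, 0.02, -1.804]
force: [-0.2, -0.1, -3.5]
grip_width: 0.0355
t 26.6 shift mm [-69.2 200.9   6.3] turn -0.154
tilt [0.03  0.013]
```

```bash
python3 -m handwheel '[[[0,0,0,-0.145],[0,0,0,-0.01]]]'
python3 -c 'from h import *; plan(.4593,.0038,.12,-1.648);tilt();'
```

```text
time_s: 26.8
ee_pos: [0.6375, -0.1104, 0.156]
eef_rot: [-3.106, 0.014, -1.645]
force: [0.2, -0.4, -4.8]
grip_width: 0.0357
t 26.8 shift mm [-100.2  187.4   30.8] turn 0.003
tilt [0.037 0.012]
```

```bash
python3 -m handwheel '[[[-0.02,0.0375,0.006,0],[-0.02,0.0375,0.006,0],[-0.02,0.0375,0.006,0],[-0.02,0.0375,0.006,0],[-0.02,0.0375,0.006,0],[0,0,0.001,0]]]'
python3 - <<'E'
from h import *
plan(.4593,.0038,.0394,-1.648);tilt()
m,im=snap("wrist","w7")
x,y=proj(m,[[.457,.004,.01]])[0].astype(int)
x0=max(0,x-130);y0=max(0,y-100);print(x0,y0)
cv2.imwrite("pics/w7c.png",cv2.resize(im[y0:y0+200,x0:x0+260],None,fx=3,fy=3,interpolation=cv2.INTER_CUBIC))
E
```

```text
time_s: 27.4
ee_pos: [0.45, 0.008, 0.1127]
eef_rot: [-3.115, 0.014, -1.669]
force: [-0.4, -0.2, -4.1]
grip_width: 0.0359
t 27.4 shift mm [ 4.3 -7.7 73.5] turn -0.021
tilt [0.028 0.012]
153 106
```

View pics/w7c.png

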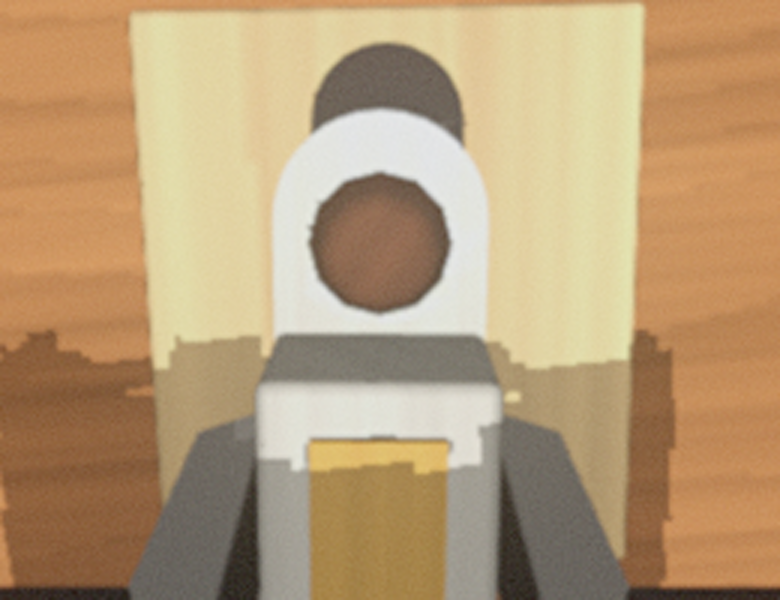

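```bash
python3 - <<'E'
from h import *
import pickle
m=pickle.load(open("pics/w7.pkl","rb"));o=ctrl.get_obs()
f=lambda P:np.array([[x/3+153-.33,y/3+106-.33] for x,y in P])
a=o["eef_rot"][2]+np.pi/2;u=np.array([np.cos(a),np.sin(a)]);v=np.array([-u[1],u[0]])
for p,z,d in [((380,108),.0913,62),((380,242),.1263,44),((379,384),.1233,25)]:
    q=cast(m,f([p]),z)[0,:2]*1000-o["ee_pos"][:2]*1000; print("centre rel TCP along,across",q@u-d,q@v)
E
python3 -m handwheel '[[[0.0043,-0.0077,0.035,-0.021],[0,0,0.02,0],[0,0,0.002,0]]]'
python3 -c 'from h import *; plan(.4593,.0038,.0394,-1.648);tilt();'
```

```text
centre rel TCP along,across -5.626269291304325 -0.8631883780518688
centre rel TCP along,across -3.3366848433949414 -1.327476332361307
centre rel TCP along,across -5.290107366476722 -1.1607177576375722
time_s: 27.75
ee_pos: [0.4638, 0.0018, 0.0557]
eef_rot: [-3.109, 0.014, -1.654]
force: [0.2, -1.2, -4.2]
grip_width: 0.0355
t 27.8 shift mm [-1.4  5.2 16.1] turn -0.006
tilt [0.034 0.011]
```

```bash
python3 -m handwheel '[[[-0.0014,0.004,0.01,-0.006],[0,0,0.004,0],[0,0,0.001,0]]]'
python3 -c 'from h import *; plan(.4604,.0038,.0394,-1.648);tilt();'
```

```text
time_s: 28.05
ee_pos: [0.4613, 0.0032, 0.0403]
eef_rot: [-3.108, 0.013, -1.651]
force: [0.3, -0.2, -3.6]
grip_width: 0.0358
t 28.1 shift mm [-0.5  1.   0.9] turn -0.003
tilt [0.035 0.011]
```

```bash
python3 -m handwheel '[[[-0.0005,0.001,0.002,-0.003],[0,0,0.001,0]]]'
python3 -c 'from h import *; plan(.4604,.0038,.0394,-1.648);tilt();'
```

```text
time_s: 28.25
ee_pos: [0.4611, 0.0035, 0.0392]
eef_rot: [-3.106, 0.013, -1.648]
force: [-14.0, 1.0, 19.3]
grip_width: 0.0356
t 28.2 shift mm [-0.2  0.7 -0.2] turn -0.0
tilt [0.036 0.01 ]
```

```bash
python3 -m handwheel '[[[0,0,0,0],[0,0,0.0005,0],[0,0,0.0005,0],[0,0,0.0005,0]]]' 0.07
python3 -m handwheel '[[[0,0,-0.04,0],[0,0,-0.045,0],[0,0,-0.045,0]]]'
python3 -c 'from h import *; plan(.4640,.2705,.16,-1.57);tilt();'
```

```text
time_s: 28.65
ee_pos: [0.463, 0.0035, 0.04]
eef_rot: [-3.101, 0.013, -1.648]
force: [0.1, 0.2, -0.1]
grip_width: 0.0641
time_s: 28.95
ee_pos: [0.4549, 0.0024, 0.1684]
eef_rot: [-3.112, 0.013, -1.648]
force: [0.6, -0.1, 0.9]
grip_width: 0.0697
t 28.9 shift mm [-267.8   12.1   11.4] turn -0.078
tilt [0.03 0.01]
```

```bash
python3 -m handwheel '[[[-0.044,0.002,0,0],[-0.044,0.002,0,0],[-0.044,0.002,0,0],[-0.044,0.002,0,0],[-0.044,0.002,0,0],[-0.044,0.002,0,0],[0,0,0,-0.078],[0,0,0,0]]]' 0.094
python3 - <<'E'
from h import *
m,im=snap("wrist","w8");hsv=cv2.cvtColor(im,cv2.COLOR_BGR2HSV)
mk=cv2.inRange(hsv,(0,0,100),(180,50,255));cs,_=cv2.findContours(mk,cv2.RETR_EXTERNAL,cv2.CHAIN_APPROX_NONE)
for c in cs:
    if cv2.contourArea(c)>1500: print(cv2.boundingRect(c),rect(m,c,.048))
plan(.464,.2705,.036,-1.57);tilt()
E
```

```text
time_s: 29.75
ee_pos: [0.4667, 0.2769, 0.1795]
eef_rot: [-3.096, 0.012, -1.573]
force: [0.0, -0.4, -0.4]
grip_width: 0.0939
(395, 355, 118, 26) (array([321.5, 121.2]), array([105.7,  25.3]), 89.0)
(44, 354, 324, 28) (array([320.8, 345.1]), array([293. ,  27.2]), -89.2)
(250, 175, 73, 73) (array([464.3, 271.6]), array([59.2, 58.2]), 35.3)
(0, 43, 42, 171) (array([528.5, 482.7]), array([130.1,   9.8]), 5.7)
(10, 0, 204, 209) (array([551.8, 401.3]), array([156.4, 129.2]), 6.1)
t 29.8 shift mm [  7.9   9.3 143.2] turn -0.006
tilt [0.046 0.012]
```

Tape at (464.3, 271.6), as left.

```bash
python3 -m handwheel '[[[0.0035,0.0045,0.045,0],[0.0033,0.0045,0.045,0],[0,0,0.035,0],[0,0,0.001,0]]]'
python3 -c 'from h import *; plan(.4643,.2716,.034,-1.57);tilt();'
```

```text
time_s: 30.2
ee_pos: [0.4651, 0.269, 0.0516]
eef_rot: [-3.092, 0.015, -1.588]
force: [-0.5, -0.6, 0.8]
grip_width: 0.0943
t 30.2 shift mm [-2.3  1.8 17.6] turn -0.018
tilt [0.05  0.014]
```

```bash
python3 -m handwheel '[[[-0.0023,0.0018,0.014,0],[0,0,0.003,0]]]'
python3 -m handwheel '[[[0,0,0.0005,0],[0,0,0.0005,0],[0,0,0.0005,0],[0,0,0.0005,0],[0,0,0.0005,0]]]' 0.045 15
python3 -c 'from h import *; plan(.4643,.2716,.034,-1.57);tilt();'
python3 -m handwheel '[[[0,0,-0.04,0],[0,0,-0.045,0],[0,0,-0.035,0]]]'
python3 -c 'from h import *; plan(.6405,-.117,.15,-1.57);tilt();print(ctrl.get_obs()["grip_width"])'
```

```text
time_s: 30.4
ee_pos: [0.4654, 0.2712, 0.0359]
eef_rot: [-3.09, 0.016, -1.592]
force: [-0.8, 0.6, -0.7]
grip_width: 0.0939
time_s: 30.9
ee_pos: [0.4676, 0.2722, 0.0374]
eef_rot: [-3.084, 0.019, -1.592]
force: [-2.2, -1.2, 3.2]
grip_width: 0.0591
t 30.9 shift mm [0.8 3.5 3.2] turn -0.022
tilt [0.058 0.018]
time_s: 31.2
ee_pos: [0.4583, 0.2689, 0.1559]
eef_rot: [-3.093, 0.014, -1.593]
force: [-0.0, -0.2, -0.9]
grip_width: 0.0589
t 31.2 shift mm [ 381.9 -190.4    9.7] turn -0.023
tilt [0.049 0.013]
0.058941922997992134
```

```bash
python3 -m handwheel '[[[0.042,-0.0216,0,0],[0.042,-0.0216,0,0],[0.042,-0.0216,0,0],[0.042,-0.0216,0,0],[0.042,-0.0216,0,0],[0.042,-0.0216,0,0],[0.042,-0.0216,0,0],[0.042,-0.0216,0,0],[0.035,-0.018,0,0]]]'
python3 -c 'from h import *; plan(.6438,-.117,.0375,-1.57);tilt()'
```

```text
time_s: 32.1
ee_pos: [0.6479, -0.1151, 0.168]
eef_rot: [-3.082, 0.019, -1.583]
force: [0.8, 0.5, -0.7]
grip_width: 0.059
t 32.1 shift mm [  4.4  11.8 130. ] turn -0.013
tilt [0.06  0.018]
```

```bash
python3 -m handwheel '[[[0.002,0.006,0.045,0],[0.0024,0.0058,0.045,0],[0,0,0.025,0],[0,0,0.002,0]]]'
python3 -c 'from h import *; plan(.6438,-.117,.0375,-1.57);tilt()'
```

```text
time_s: 32.5
ee_pos: [0.6447, -0.1241, 0.047]
eef_rot: [-3.079, 0.018, -1.59]
force: [-0.1, -0.4, -1.6]
grip_width: 0.0585
t 32.5 shift mm [-6.9  1.6  9.6] turn -0.02
tilt [0.063 0.016]
```

```bash
python3 -m handwheel '[[[-0.0069,0.0014,0.006,0],[0,0,0.002,0]]]'
python3 -c 'from h import *; plan(.6438,-.117,.0375,-1.57);tilt()'
```

```text
time_s: 32.7
ee_pos: [0.6444, -0.1164, 0.0402]
eef_rot: [-3.078, 0.017, -1.59]
force: [-0.1, -0.3, -0.6]
grip_width: 0.0587
t 32.7 shift mm [0.6 0.7 2.7] turn -0.02
tilt [0.064 0.016]
```

```bash
python3 -m handwheel '[[[0.0005,0.0006,0.003,0],[0,0,0.0015,0]]]'
python3 -m handwheel '[[[0,0,0,0],[0,0,0.0005,0],[0,0,0.0005,0],[0,0,0.0005,0]]]' 0.094
python3 -m handwheel '[[[0,0,-0.04,0],[0,0,-0.045,0],[0,0,-0.045,0],[0,0,-0.045,0]]]'
python3 -m handwheel '[[[0,0.045,0,0],[0,0.045,0,0],[0,0.045,0,0],[0,0.045,0,0],[0,0.045,0,0],[0,0.045,0,0],[0,0,0,0],[0,0,0,0]]]'
python3 - <<'E'
from h import *
m,im=snap("top","t1");tilt()
cv2.imwrite("pics/t1c.png",cv2.resize(im[90:290,110:440],None,fx=2.4,fy=2.4,interpolation=cv2.INTER_CUBIC))
E
```

```text
time_s: 32.9
ee_pos: [0.6452, -0.1165, 0.0381]
eef_rot: [-3.074, 0.017, -1.589]
force: [0.7, 0.5, -0.2]
grip_width: 0.0588
time_s: 33.3
ee_pos: [0.6464, -0.1167, 0.0389]
eef_rot: [-3.071, 0.016, -1.589]
force: [0.8, 0.6, -1.0]
grip_width: 0.0875
time_s: 33.7
ee_pos: [0.6313, -0.1188, 0.2116]
eef_rot: [-3.083, 0.019, -1.589]
force: [-0.2, 0.4, 1.3]
grip_width: 0.0938
time_s: 34.5
ee_pos: [0.3557, -0.1138, 0.2013]
eef_rot: [-3.062, 0.012, -1.589]
force: [0.3, -0.1, -0.1]
grip_width: 0.094
tilt [0.079 0.011]
```

View pics/t1c.png

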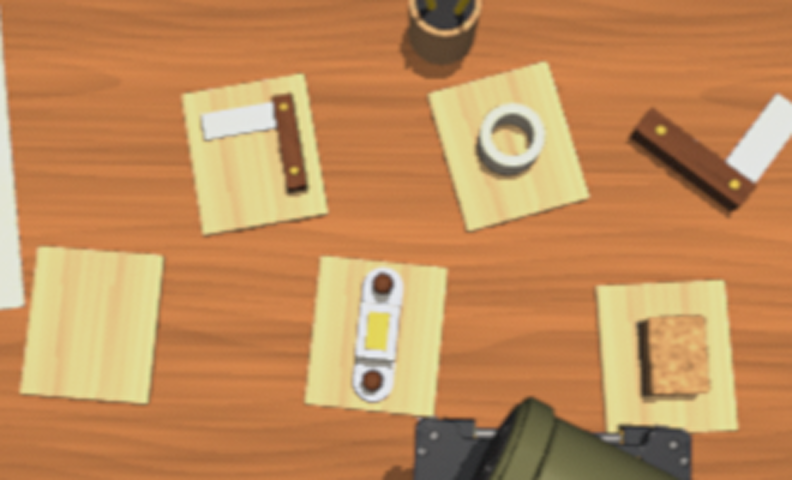

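```bash
python3 - <<'E'
from h import *
import pickle
im=cv2.imread("pics/t1.png");m=pickle.load(open("pics/t1.pkl","rb"))
big=cv2.resize(im,None,fx=4,fy=4,interpolation=cv2.INTER_CUBIC);hsv=cv2.cvtColor(big,cv2.COLOR_BGR2HSV)
def find(nm,lo,hi,z,roi,amin=50):
    mk=cv2.inRange(hsv,lo,hi);k=np.zeros_like(mk);a=[4*r for r in roi];k[a[1]:a[3],a[0]:a[2]]=mk[a[1]:a[3],a[0]:a[2]]
    cs,_=cv2.findContours(k,cv2.RETR_EXTERNAL,cv2.CHAIN_APPROX_NONE)
    for c in cs:
        if cv2.contourArea(c)/16>amin: print(nm,rect(m,((c+.5)/4-.5).astype(np.float32),z))
def tgt(nm,B,deg,p):
    a=np.radians(deg);print("  target",nm,(B[0]+np.cos(a)*p[0]-np.sin(a)*p[1]).round(1),(B[1]+np.sin(a)*p[0]+np.cos(a)*p[1]).round(1),deg)
w=((0,0,130),(180,45,255))
find("blade",*w,.013,(190,120,245,190));tgt("blade",(629,124.4),11.1,(32.5,10))
find("stock",(0,80,30),(18,255,150),.034,(220,125,240,175));tgt("stock",(629,124.4),11.1,(0,-35))
find("tape",*w,.048,(290,115,355,185));tgt("tape",(640.7,-117),16.7,(0,0))
find("label",(20,120,150),(32,255,255),.05,(250,205,290,255),20);tgt("plane",(457.2,4),-4.8,(0,0))
find("sole",*w,.018,(240,195,300,265))
find("block",(8,80,140),(19,255,255),.046,(368,215,408,262));tgt("block",(442.3,-264.5),3.9,(0,0))
mk=cv2.inRange(hsv,(0,0,0),(180,255,75))
for n,r in dict(sq=(190,120,245,190),tape=(290,115,355,185),plane=(240,195,300,265),block=(362,205,415,265)).items(): print(n,"dark px",mk[4*r[1]:4*r[3],4*r[0]:4*r[2]].sum()/255/16)
b=cv2.resize(im[205:270,360:420],None,fx=5,fy=5,interpolation=cv2.INTER_CUBIC);p=cv2.resize(im[195:265,240:300],None,fx=5,fy=5,interpolation=cv2.INTER_CUBIC)
h=max(len(b),len(p));cv2.imwrite("pics/t1d.png",np.hstack([cv2.copyMakeBorder(q,0,h-len(q),0,0,0) for q in(b,p)]))
E
```

```text
blade (array([659.5, 139.9]), array([70.8, 26.4]), -79.1)
  target blade 659.0 140.5 11.1
stock (array([632.3,  88.6]), array([95.6, 20.6]), 11.6)
  target stock 635.7 90.1 11.1
tape (array([ 640.6, -117.4]), array([59.8, 58.2]), -7.4)
  target tape 640.7 -117.0 16.7
label (array([458.4,   2.9]), array([31.3, 17. ]), -5.1)
  target plane 457.2 4.0 -4.8
sole (array([458.3,   3. ]), array([125.1,  38.2]), -5.0)
block (array([ 439.4, -260.4]), array([84. , 65.4]), 2.6)
  target block 442.3 -264.5 3.9
sq dark px 10.1875
tape dark px 0.0
plane dark px 1.25
block dark px 62.3125
```

View pics/t1d.png

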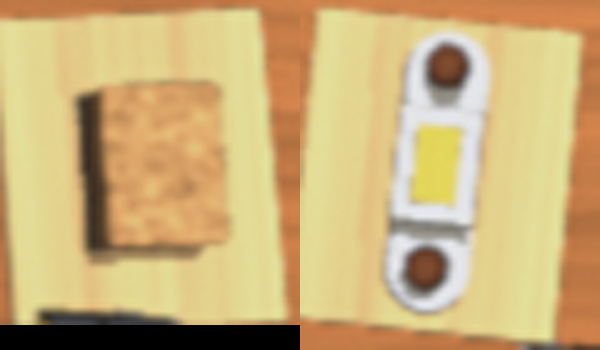

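```bash
python3 - <<'E'
from h import *
import pickle
m=pickle.load(open("pics/t1.pkl","rb"))
w=cast(m,[[x/5+360-.4,y/5+205-.4] for x,y in [(102,87),(221,81),(231,243),(109,249)]],.046)[:,:2]*1000
e=w[0]-w[3]+w[1]-w[2];print(w.mean(0),np.degrees(np.arctan2(e[1],e[0])),np.linalg.norm(w[0]-w[1]),np.linalg.norm(w[1]-w[2]))
print(ctrl.get_obs()["time_s"],ctrl.get_obs()["joint_vel"].round(3)); ctrl.hand_in()
E
```

```text
[ 442.26705173 -267.66399435] 2.094371538609029 51.25973446277412 69.39872850313324
34.55 [ 0.01   0.035 -0.022 -0.    -0.001  0.004]
the job is handed in; nothing more can be done
```

All four tools are back on their own boards and the plain board is empty. The job is handed in at 34.6 s of the 134 s allowed, with the gripper clear of everything.

I did it as two swaps through the plain board. The block went aside, the square went onto its board, then the block onto its own. The tape went aside, the plane onto its board, then the tape onto its own. The two look-alike squares were left alone, and the pencil pot still stands where it was.

Last check, from the top camera:

| Tool | Position error | Angle error | Note |
|---|---|---|---|
| Square | 1 mm (blade) | 0.2° | A direct reading of the stock was 3.7 mm off. I think that reading took in its side face, since the stock is rigid with the blade. |
| Tape | 0.4 mm | – | Round, so it has no angle to match. |
| Plane | 1.6 mm | 0.2° | |
| Block | 3 mm | 2° | From hand-picked corners, which are only good to about 2 mm. The automatic outline disagreed (5 mm off, 84 x 65 mm) because it merged with the shaded side and the board, so I discarded it. |

- **Silhouettes:** I could see none showing from under a tool. The dark strip beside the block matches its shaded side face in width.
- **Tilt:** the gripper tilted by up to about 4.5° as it moved, mostly about the jaw axis.
- **Forces:** the highest readings were about 24 N at the wrist when the plane was set down, and about 17 N and 16 N when the fingertips touched a board. Forces were only reported at the end of each move, so brief peaks could have been higher.

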